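# Push a jammed tube insert out of a centrifuge bucket

### The job

The plastic insert is jammed in the square centrifuge bucket, which stands bottom up on its stripping stand. Take the steel push tool from its holder, put its rod through the hole in the middle of that bucket and press down until the tool's collar sits on the bucket, so that the insert comes out below; then let go and leave the tool standing in the hole. Leave the insert of the round bucket where it is, and do not press on the square bucket or its insert with the fingers.

Things in the scene. Friction and masses are not known exactly. Their poses are not given: they have to be found in the camera images.
- push_tool_grip (a point): Steel push tool, 160 g, loose, upright in a white holder block (84 mm square, 52 mm tall). Top down: round grip 26 mm diameter, 70 mm tall; collar 62 mm wide, 6 mm thick, resting on the block; rod 16 mm diameter, 46 mm long, in a loose hole: lift straight up. Point: middle of the grip, 35 mm below its top, 41 mm above the collar's underside, 87 mm above the rod's end. z axis up along the tool.
- square_bucket: Square aluminium bucket, 90 mm wide, bottom up on posts over a dark 110 mm base plate, all fixed. Origin: centre of the plate's underside, at table height; z up. Bucket's mouth is 48 mm, flat top 90 mm above it; the top is 6 mm thick with a 38 mm round hole straight above the origin. A round bucket, 92 mm across, same height and hole, is nearby; both buckets and the holder stand in a row in any order.
- square_insert (a joint): How far the blue plastic insert (74 x 74 x 34 mm) jammed in the square bucket has moved down, in m: 0 = against the underside of the 6 mm top; starts at 0 to 0.006; clear of the mouth from 0.036; 0.040 when the tool's collar sits on the bucket; 0.042 = on the base plate. Stiff: takes about 8 N to push and stays where it is left.
- round_insert (a joint): The same for the round bucket's round insert (76 mm across, 34 mm tall); starts at 0 and is to stay there.
Mind the look-alikes: they are no part of the job. Leave any purple, red or yellow look-alike of the part that bears round_insert alone.

How it is judged:
By the outcome, as a careful person would: the job done as asked, in the order asked, and still so for the second after the job is handed in, with the robot touching nothing.
It also fails if it takes over 38 s, if anything falls off the work surface, if the arm or the gripper's body presses on something with over 40 N, if the wrist force passes 120 N, or if a joint passes its speed limit or range.

### The arm

A 7-joint arm with a two-finger parallel gripper is mounted at the origin on the work surface. World frame = base frame: x ahead of the robot, y to its left, z up, the work surface at z = 0. Lengths are in m, angles in rad, forces in N, time in s.
With the tool pointing down it reaches from about 0.4 to 0.85 m from the base axis. Payload 6.9 kg.
Tool frame: the origin (TCP) lies on the centre line of the jaws, within the pads' length; the fingertips stand 19 mm ahead of it and the grasp point (between the pads) is the TCP; z points along the fingers, y is the line along which they close (so a half turn about z gives the same grasp; the last joint's range is limited). The gripper opens to 85 mm and grips with 20 to 120 N. Pads are 22 mm wide; open, the fingers measure 114 mm over their backs; the gripper's body (76 mm by 85 mm) begins 54 mm behind the grasp point. The pads swing forward as they close: fully open they stand 13 mm farther back than shut.
Start: joints at [-1.145, 0.507, -0.238, 1.5, 0.126, 1.149, -0.155], TCP at [0.197, 0.593, 0.25] pointing down, gripper open.
Joint ranges: [-3.08, 3.08], [-0.24, 2.05], [-1.43, 1.35], [0, 2.5], [-1.52, 4.66], [0.17, 1.96], [-2.89, 2.89]. Speed limits (rad/s): [2.39, 2.39, 3.14, 3.14, 3.14, 3.14, 3.14].

### API

Orientations are given as a rotation vector (axis times angle).
In Python, from station import ctrl gives the robot as it stands. The module is installed in compiled form; this text tells all that it offers.
- The arm moves only by the tool arm_command, never from a script. Its argument "plan" is a list of rows, each a list of 3 entries, a list of its own where there are three numbers: the turn, a rotation vector about the tool's x, y, z as a fraction of full scale, then the shift along the tool's x, y, z as a fraction of full scale, then the closure, from -1 (fully open) to 1 (shut). A call has 1 to 20 rows; each row is the pose to reach, as a shift and turn from the pose commanded when the call began, along the tool's axes at that moment, turning the shorter way round; what a row does not reach only later rows make up. Full scale, the value 1, is 1000 mm for a shift and 360 degrees for a turn. A row lasts 1/12 s, in which the tool goes at most 41.7 mm and 7.16 degrees, less where a joint would pass 70% of its speed; a pose out of reach is approached as far as the arm can. A call with a number of a shift or a turn outside -1 to 1 is refused whole. A call with a gripper value outside its range is refused whole. The fingers move at their own pace and stop on an object; "grip_force" is the grip in N (left out, the last holds). Time passes only in rows, so rows that repeat a pose let the fingers close. It gives the time, the measured TCP pose, the force, the opening and the grip force at its end, in the units of the state.
- ctrl.observe(): the state, without advancing time (a new reading comes with each control period).
- ctrl.snapshot(name): name is "side" or "top" or "wrist"; returns (picture, depth): 384x512x3 uint8, red, green, blue; 384x512 float32, m along the optical axis (not along the pixel's ray), 0 where there is no reading.
- ctrl.camera_info(name): a dict with "vfov" (degrees; the focal length in pixels is half the picture's height over the tangent of half this angle, whatever the lens; pixels are square), "cx", "cy" (the principal point, pixels), "origin" and "orientation" of the camera in the world. Camera axes: x right, y down, z forward; pixel columns grow to the right and rows downward; lengths in m; the calibration is good to about 2 mm. A picture is of the moment at which its call begins: read the wrist's pose just before it. camera_info takes no time and is no camera call; for the wrist camera it gives the pose at the moment of the call.
- ctrl.job_done(): hands the job in; it is judged then, once.
The state is a dict: "t": time; "joint_positions": joint angles; "qvel": joint speeds; "joint_torque": joint torques, N m; "ee_pos": TCP position; "eef_rot": TCP orientation; "ft_force": force on the tool from outside, world axes, zero at the start; "torque": the same for the moment, N m; "finger_gap": finger opening in m; "grip_force": force on a finger pad.
Only numpy, scipy, OpenCV 4.12 (cv2) and the standard library are available. Lean on these libraries where they do the work, as an engineer would, in place of code of your own. Each camera call takes 0.05 s, during which the arm holds its last target. There are 200 camera calls.

## Working session

There is one attempt and no reset: what is moved stays moved. The work goes in short steps, Python scripts to look and compute and a tool call to move; the robot and the scene stay as the last step left them, time stands still between calls to the robot, and variables do not carry over. Pictures are saved under pics/ and viewed, at most 10 in all, crops included, and the job is handed in when it is done.

Besides the shell and the picture viewer there is one more tool, called as name(argument=value, ...) on one line, values as JSON. arm_command: Moves the arm, as the interface text tells. Shift numbers are shares of 1000 mm and turn numbers shares of 360 degrees, none past 1 either way. Its arguments: {"type":"object","properties":{"plan":{"type":"array","items":{"type":"array"}},"grip_force":{"type":"number"}},"required":["plan"]}

```bash
mkdir -p pics
cat > h.py <<'E'
import numpy as np, cv2
from station import ctrl
from scipy.spatial.transform import Rotation as R
def cam(n):
    i=ctrl.camera_info(n); o=np.array(i["orientation"],float)
    M=o if o.shape==(3,3) else (R.from_rotvec(o) if o.size==3 else R.from_quat(o)).as_matrix()
    return i,192/np.tan(np.radians(i["vfov"])/2),np.array(i["origin"]),M
def ray(c,u,v,z):
    i,f,o,M=c; d=M@np.array([(u-i["cx"])/f,(v-i["cy"])/f,1]); return o+d*(z-o[2])/d[2]
def cloud(c,D):
    i,f,o,M=c; v,u=np.mgrid[:384,:512]
    P=np.stack([(u-i["cx"])/f*D,(v-i["cy"])/f*D,D],-1); return P@M.T+o
def snap(n,name):
    c=cam(n); im,D=ctrl.snapshot(n); cv2.imwrite(f"pics/{name}.png",im[...,::-1]); np.savez(f"pics/{name}.npz",im=im,D=D); return c,im,D
E
python3 - <<'E'
from h import *
s=ctrl.observe(); print({k:np.round(v,3) for k,v in s.items()})
for n in("top","side"):
    print(ctrl.camera_info(n)); c,im,D=snap(n,n+"0"); 
a=cv2.imread("pics/top0.png");b=cv2.imread("pics/side0.png")
cv2.imwrite("pics/both.png",cv2.resize(np.vstack([a]),(800,600)))
E
```

```text
{'t': np.float64(0.0), 'joint_positions': array([-1.145,  0.508, -0.238,  1.501,  0.126,  1.149, -0.155]), 'qvel': array([-0.001, -0.001,  0.001,  0.   ,  0.004, -0.001, -0.001]), 'joint_torque': array([-1.0000e-03, -6.2059e+01, -2.1860e+00, -2.4965e+01,  1.3000e-02,
        1.2000e-02,  0.0000e+00]), 'ee_pos': array([0.197, 0.593, 0.249]), 'eef_rot': array([-5.020e-01, -3.101e+00,  3.000e-03]), 'ft_force': array([ 0.047, -0.851,  0.001]), 'torque': array([-0.017,  0.01 , -0.002]), 'grip_force': np.float64(0.0), 'finger_gap': np.float64(0.085)}
{'vfov': 44.91137800972979, 'cx': 251.26796722752945, 'cy': 187.19970084499815, 'origin': array([ 0.29321545, -0.08060607,  1.03020879]), 'orientation': array([-2.13724146,  2.13564638, -0.20557093])}
{'vfov': 46.91944068542069, 'cx': 251.49826750591356, 'cy': 190.02142895388323, 'origin': array([ 0.23647068, -1.11889903,  0.70157147]), 'orientation': array([-2.07666525,  0.2430387 , -0.12975986])}
```

View pics/both.png

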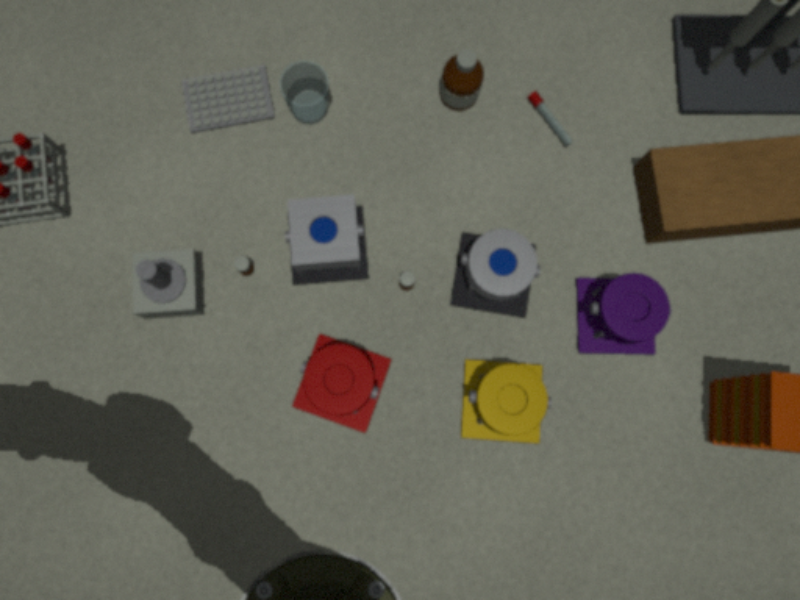

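View pics/side0.png

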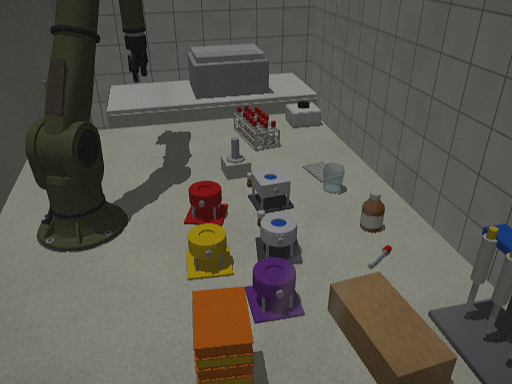

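The top view (800×600 scale) shows the square bucket at (323,230) with a blue insert in its hole. The push tool is in its white holder at (160,278), and the round bucket is at (502,262). The red (340,377), yellow (512,398) and purple (635,307) ones are look-alikes. Two small vials stand at (244,264) and (407,280).

Run:
```python
from h import *
c=cam("top"); z=np.load("pics/top0.npz"); im,D=z["im"],z["D"]; P=cloud(c,D); Z=P[...,2]
print("table",np.median(Z[200:240,30:60]))
def box(u0,u1,v0,v1,lo,hi):
    m=np.zeros(Z.shape,bool); m[v0:v1,u0:u1]=True; m&=(Z>lo)&(Z<hi)&(D>0)
    q=P[m]; 
    r=cv2.minAreaRect((q[:,:2]*1000).astype(np.float32))
    print(m.sum(),"z",np.median(q[:,2]).round(4),"mean",q.mean(0).round(4),"rect",r)
print("sq");box(175,245,115,185,.08,.10)
print("round");box(285,350,140,205,.08,.10)
print("holder");box(80,135,150,205,.045,.054);print("collar");box(80,135,150,205,.054,.066)
print("grip");box(80,135,150,205,.115,.14)
hsv=cv2.cvtColor(im,cv2.COLOR_RGB2HSV)
m=cv2.inRange(hsv,(100,120,60),(125,255,255)); n,l,st,ce=cv2.connectedComponentsWithStats(m)
for k in range(1,n):
    if st[k,4]>40: print("blue",st[k],ce[k],ray(c,*ce[k],.09))
for n_,(u,v) in dict(v1=(156,170),v2=(260,179)).items(): 
    q=P[v-8:v+9,u-8:u+9].reshape(-1,3); q=q[q[:,2]>.01]; print(n_,q.mean(0),q[:,2].max())
a=im[110:215,75:350,::-1]; cv2.imwrite("pics/crop.png",cv2.resize(a,None,fx=2.9,fy=2.9,interpolation=cv2.INTER_CUBIC))
```

```text
table 0.0004285145987555916
sq
1839 z 0.0899 mean [ 0.545  -0.0028  0.0893] rect ((546.00439453125, -2.788482666015625), (91.6614990234375, 90.25310516357422), 4.791928768157959)
round
1509 z 0.0896 mean [ 0.5015 -0.2413  0.0891] rect ((501.5458984375, -241.62388610839844), (90.02293395996094, 90.2450180053711), 89.03443908691406)
holder
730 z 0.0519 mean [0.4789 0.2123 0.0516] rect ((482.7911071777344, 216.73858642578125), (85.14166259765625, 85.17021179199219), 3.8900949954986572)
collar
582 z 0.0577 mean [0.4799 0.2129 0.0576] rect ((482.73553466796875, 216.9989471435547), (82.52945709228516, 82.55164337158203), 4.525806427001953)
grip
161 z 0.1279 mean [0.4815 0.2153 0.1271] rect ((482.21710205078125, 216.14779663085938), (25.177160263061523, 25.17799186706543), 23.64858055114746)
blue [199 139  16  16 211] [206.53080569 146.58767773] [ 0.54634132 -0.00236234  0.09      ]
blue [313 160  17  16 218] [321.29357798 167.34862385] [ 0.50271891 -0.24107966  0.09      ]
v1 [0.50432524 0.10834823 0.05563915] 1.03020879259628
v2 [ 0.48666926 -0.11598217  0.03997845] 0.05073482989757927
```

View pics/crop.png

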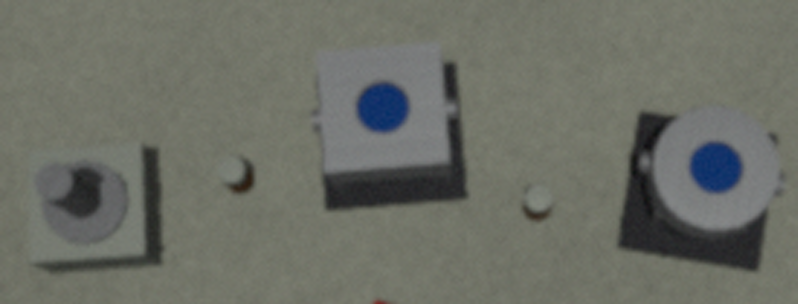

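The pixel, height and size checks agree:

| Item | World position (m) | Check |
|---|---|---|
| Tool grip | (0.482, 0.216) | Top at 0.128, 25 mm wide |
| Square bucket hole | (0.546, −0.002) | Bucket top at 0.090, 91×90 mm |

The two blue-holed candidates in crop.png are the square top at (383,107) and the round top at (715,167). The square one fits the description. The next script works out the first move.

```bash
cat >> h.py <<'E'
def shift(*ts):
    s=ctrl.observe(); M=R.from_rotvec(s["eef_rot"]).as_matrix(); p=np.array(s["ee_pos"])
    print("t",round(s["t"],2),"p",p.round(4),"rot",np.round(s["eef_rot"],3),"F",np.round(s["ft_force"],1),"gap",round(s["finger_gap"],4),"grip",round(s["grip_force"],1))
    print("tool axes\n",M.round(3))
    for t in ts: print(t,"->",(M.T@(np.array(t)-p)).round(4))
E
python3 - <<'E'
from h import *
shift((.482,.216,.2))
E
```

```text
t 0.1 p [0.197  0.5927 0.2495] rot [-5.020e-01 -3.101e+00  3.000e-03] F [-0.7 -0.3  0.6] gap 0.0854 grip 0.0
tool axes
 [[-0.949  0.315 -0.   ]
 [ 0.315  0.949 -0.002]
 [-0.    -0.002 -1.   ]]
(0.482, 0.216, 0.2) -> [-0.3892 -0.2675  0.05  ]
```

arm_command(plan=[[[0, 0, 0], [-0.389, -0.267, 0.05], -1], [[0, 0, 0], [-0.389, -0.267, 0.05], -1], [[0, 0, 0], [-0.389, -0.267, 0.05], -1], [[0, 0, 0], [-0.389, -0.267, 0.05], -1], [[0, 0, 0], [-0.389, -0.267, 0.05], -1], [[0, 0, 0], [-0.389, -0.267, 0.05], -1], [[0, 0, 0], [-0.389, -0.267, 0.05], -1], [[0, 0, 0], [-0.389, -0.267, 0.05], -1], [[0, 0, 0], [-0.389, -0.267, 0.05], -1], [[0, 0, 0], [-0.389, -0.267, 0.05], -1], [[0, 0, 0], [-0.389, -0.267, 0.05], -1], [[0, 0, 0], [-0.389, -0.267, 0.05], -1], [[0, 0, 0], [-0.389, -0.267, 0.05], -1], [[0, 0, 0], [-0.389, -0.267, 0.05], -1], [[0, 0, 0], [-0.389, -0.267, 0.05], -1], [[0, 0, 0], [-0.389, -0.267, 0.05], -1], [[0, 0, 0], [-0.389, -0.267, 0.05], -1], [[0, 0, 0], [-0.389, -0.267, 0.05], -1]], grip_force=80)

```text
t: 1.6
ee_pos: [0.4814, 0.2182, 0.2004]
eef_rot: [-0.498, -3.102, -0.0]
ft_force: [-0.2, 0.1, -0.6]
finger_gap: 0.0853
grip_force: 0.0
```

One close look with the wrist camera.

Run:
```python
from h import *
c,im,D=snap("wrist","w1"); P=cloud(c,D); Z=P[...,2]
m=((Z>.11)&(Z<.14)&(D>0)).astype(np.uint8)
n,l,st,ce=cv2.connectedComponentsWithStats(m)
for k in range(1,n):
    if st[k,4]>200: q=P[l==k]; print(st[k],ce[k],np.median(q,0).round(4),q.min(0).round(4),q.max(0).round(4))
for lo,hi in((.045,.0545),(.0555,.062)):
    q=P[(Z>lo)&(Z<hi)&(D>0)]
    if len(q)>50: print(lo,cv2.minAreaRect((q[:,:2]*1000).astype(np.float32)),len(q))
shift((.482,.216,.094))
```

```text
[ 238  182   39   46 1382] [257.41968162 204.98263386] [0.4803 0.2172 0.1287] [0.4701 0.2035 0.1101] [0.4961 0.2291 0.1307]
0.045 ((516.6045532226562, 205.9156951904297), (485.2528991699219, 181.05844116210938), 67.67290496826172) 5352
0.0555 ((526.4305419921875, 198.82196044921875), (478.1834716796875, 154.28025817871094), 67.4404525756836) 2867
t 1.65 p [0.4816 0.218  0.2004] rot [0.499 3.102 0.   ] F [-0.2  0.1  0.6] gap 0.0856 grip 0.0
tool axes
 [[-0.95   0.314  0.   ]
 [ 0.314  0.95   0.   ]
 [ 0.     0.    -1.   ]]
(0.482, 0.216, 0.094) -> [-0.001  -0.0017  0.1064]
```

View pics/w1.png

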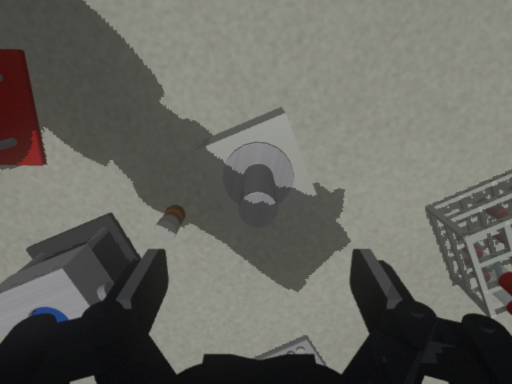

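The wrist view shows the grip top at (258,208), midway between the fingers at columns 150 and 370. The path down is clear: the vial at (173,218) is out of the fingers' way. I'll descend and close.

arm_command(plan=[[[0, 0, 0], [-0.001, -0.001, 0.03], -1], [[0, 0, 0], [-0.001, -0.001, 0.06], -1], [[0, 0, 0], [-0.001, -0.001, 0.085], -1], [[0, 0, 0], [-0.001, -0.001, 0.1], -1], [[0, 0, 0], [-0.001, -0.001, 0.105], -1], [[0, 0, 0], [-0.001, -0.001, 0.105], -1], [[0, 0, 0], [-0.001, -0.001, 0.105], 0], [[0, 0, 0], [-0.001, -0.001, 0.105], 0.3], [[0, 0, 0], [-0.001, -0.001, 0.105], 1], [[0, 0, 0], [-0.001, -0.001, 0.105], 1], [[0, 0, 0], [-0.001, -0.001, 0.105], 1], [[0, 0, 0], [-0.001, -0.001, 0.105], 1], [[0, 0, 0], [-0.001, -0.001, 0.105], 1], [[0, 0, 0], [-0.001, -0.001, 0.105], 1], [[0, 0, 0], [-0.001, -0.001, 0.105], 1], [[0, 0, 0], [-0.001, -0.001, 0.105], 1]], grip_force=80)

```text
t: 2.98
ee_pos: [0.4832, 0.216, 0.0962]
eef_rot: [0.502, 3.1, 0.001]
ft_force: [-0.9, 0.3, 5.7]
finger_gap: 0.0239
grip_force: 78.0
```

arm_command(plan=[[[0, 0, 0], [0, 0, -0.01], 1], [[0, 0, 0], [0, 0, -0.025], 1], [[0, 0, 0], [0, 0, -0.045], 1], [[0, 0, 0], [0, 0, -0.065], 1], [[0, 0, 0], [0, 0, -0.085], 1], [[0, 0, 0], [0, 0, -0.105], 1], [[0, 0, 0], [0, 0, -0.12], 1], [[0, 0, 0], [0, 0, -0.13], 1], [[0, 0, 0], [0, 0, -0.135], 1], [[0, 0, 0], [0, 0, -0.135], 1], [[0, 0, 0], [0, 0, -0.135], 1]])

```text
t: 3.9
ee_pos: [0.4824, 0.2156, 0.2299]
eef_rot: [-0.502, -3.101, 0.001]
ft_force: [0.8, 0.5, -1.8]
finger_gap: 0.0234
grip_force: 78.4
```

Run:
```python
from h import *
shift((.546,-.0025,.23))
```

```text
t 3.9 p [0.4824 0.2156 0.2299] rot [-5.020e-01 -3.101e+00  1.000e-03] F [ 0.8  0.5 -1.8] gap 0.0234 grip 78.4
tool axes
 [[-0.949  0.315 -0.001]
 [ 0.315  0.949 -0.   ]
 [ 0.    -0.    -1.   ]]
(0.546, -0.0025, 0.23) -> [-1.292e-01 -1.869e-01 -1.000e-04]
```

arm_command(plan=[[[0, 0, 0], [-0.005, -0.007, 0], 1], [[0, 0, 0], [-0.014, -0.02, 0], 1], [[0, 0, 0], [-0.026, -0.037, 0], 1], [[0, 0, 0], [-0.04, -0.057, 0], 1], [[0, 0, 0], [-0.054, -0.078, 0], 1], [[0, 0, 0], [-0.068, -0.099, 0], 1], [[0, 0, 0], [-0.082, -0.119, 0], 1], [[0, 0, 0], [-0.096, -0.139, 0], 1], [[0, 0, 0], [-0.109, -0.157, 0], 1], [[0, 0, 0], [-0.119, -0.172, 0], 1], [[0, 0, 0], [-0.126, -0.182, 0], 1], [[0, 0, 0], [-0.129, -0.187, 0], 1], [[0, 0, 0], [-0.129, -0.187, 0], 1], [[0, 0, 0], [-0.129, -0.187, 0], 1]])

```text
t: 5.07
ee_pos: [0.5458, -0.0016, 0.2299]
eef_rot: [-0.501, -3.1, -0.001]
ft_force: [-0.6, 0.5, -0.3]
finger_gap: 0.0236
grip_force: 78.4
```

Run:
```python
from h import *
c,im,D=snap("side","s1"); P=cloud(c,D)
c2,im2,D2=snap("wrist","w2")
# blue hole location in side, project TCP
i,f,o,M=c
for p in((.546,-.0025,.23),(.546,-.0025,.143),(.546,-.0025,.09)):
    q=M.T@(np.array(p)-o); print(p,"px",(q[:2]/q[2]*f+[i["cx"],i["cy"]]).round(1))
a=cv2.resize(im[90:230,200:340,::-1],(560,560),interpolation=cv2.INTER_CUBIC)
cv2.imwrite("pics/s1w2.png",cv2.resize(np.hstack([a,cv2.resize(im2[...,::-1],(747,560))]),(800,343)))
shift((.546,-.0025,.135))
```

```text
(0.546, -0.0025, 0.23) px [270.4 131.8]
(0.546, -0.0025, 0.143) px [270.  159.8]
(0.546, -0.0025, 0.09) px [269.8 176. ]
t 5.17 p [ 0.5458 -0.0008  0.2302] rot [-4.990e-01 -3.101e+00 -1.000e-03] F [-1.   0.4 -1.5] gap 0.0238 grip 78.4
tool axes
 [[-0.95   0.313 -0.   ]
 [ 0.313  0.95   0.001]
 [ 0.001  0.001 -1.   ]]
(0.546, -0.0025, 0.135) -> [-0.0007 -0.0016  0.0952]
```

View pics/s1w2.png

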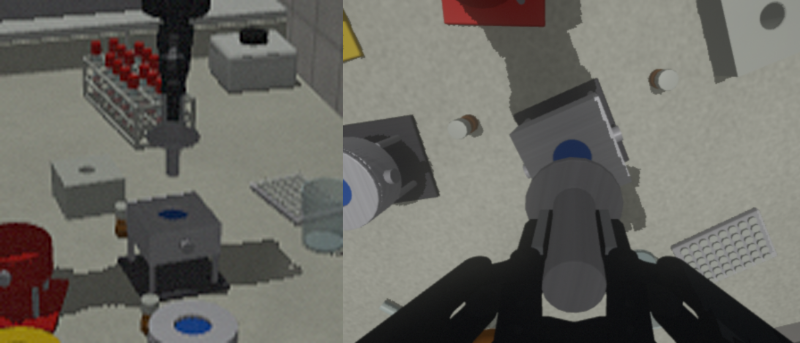

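The side crop shows the rod end at (172,173), straight above the hole at (173,214), with the tool upright. In the wrist view the collar lines up with the blue hole at (572,150). Descending.

arm_command(plan=[[[0, 0, 0], [-0.001, -0.001, 0.015], 1], [[0, 0, 0], [-0.001, -0.001, 0.03], 1], [[0, 0, 0], [-0.001, -0.001, 0.045], 1], [[0, 0, 0], [-0.001, -0.001, 0.053], 1], [[0, 0, 0], [-0.001, -0.001, 0.058], 1], [[0, 0, 0], [-0.001, -0.001, 0.063], 1], [[0, 0, 0], [-0.001, -0.001, 0.068], 1], [[0, 0, 0], [-0.001, -0.001, 0.068], 1]])

```text
t: 5.83
ee_pos: [0.5465, -0.0027, 0.1624]
eef_rot: [-0.5, -3.101, -0.001]
ft_force: [0.3, 0.7, -2.1]
finger_gap: 0.0233
grip_force: 78.5
```

arm_command(plan=[[[0, 0, 0], [0, 0, 0.005], 1], [[0, 0, 0], [0, 0, 0.01], 1], [[0, 0, 0], [0, 0, 0.015], 1], [[0, 0, 0], [0, 0, 0.02], 1], [[0, 0, 0], [0, 0, 0.024], 1]])

```text
t: 6.25
ee_pos: [0.5472, -0.003, 0.1391]
eef_rot: [0.501, 3.1, 0.001]
ft_force: [-2.5, 1.1, 6.8]
finger_gap: 0.0235
grip_force: 78.6
```

arm_command(plan=[[[0, 0, 0], [0, 0, 0.002], 1], [[0, 0, 0], [0, 0, 0.003], 1], [[0, 0, 0], [0, 0, 0.004], 1], [[0, 0, 0], [0, 0, 0.005], 1], [[0, 0, 0], [0, 0, 0.005], 1]])

```text
t: 6.67
ee_pos: [0.5471, -0.003, 0.1343]
eef_rot: [0.501, 3.1, 0.001]
ft_force: [-2.5, 1.5, 4.7]
finger_gap: 0.0238
grip_force: 79.2
```

arm_command(plan=[[[0, 0, 0], [0, 0, 0.001], 1], [[0, 0, 0], [0, 0, 0.002], 1], [[0, 0, 0], [0, 0, 0.002], 1]])

```text
t: 6.92
ee_pos: [0.5471, -0.003, 0.1342]
eef_rot: [0.501, 3.099, 0.001]
ft_force: [-8.8, 1.2, 23.8]
finger_gap: 0.0236
grip_force: 81.0
```

The tool has stopped at z 0.134 with the force up to 24 N, so the collar is on the bucket. I'll unload, then check with the side camera before letting go.

arm_command(plan=[[[0, 0, 0], [0, 0, -0.001], 1], [[0, 0, 0], [0, 0, -0.0015], 1]])

```text
t: 7.08
ee_pos: [0.5471, -0.003, 0.1343]
eef_rot: [0.501, 3.1, 0.001]
ft_force: [-2.2, 1.7, 4.0]
finger_gap: 0.024
grip_force: 78.9
```

Run:
```python
from h import *
c,im,D=snap("side","s2")
cv2.imwrite("pics/s2c.png",cv2.resize(im[110:230,210:330,::-1],(600,600),interpolation=cv2.INTER_CUBIC))
shift()
```

```text
t 7.13 p [ 0.5471 -0.003   0.1342] rot [5.01e-01 3.10e+00 1.00e-03] F [-3.8  2.3 12. ] gap 0.0237 grip 79.0
tool axes
 [[-0.949  0.315  0.002]
 [ 0.315  0.949  0.   ]
 [-0.002  0.001 -1.   ]]
```

View pics/s2c.png

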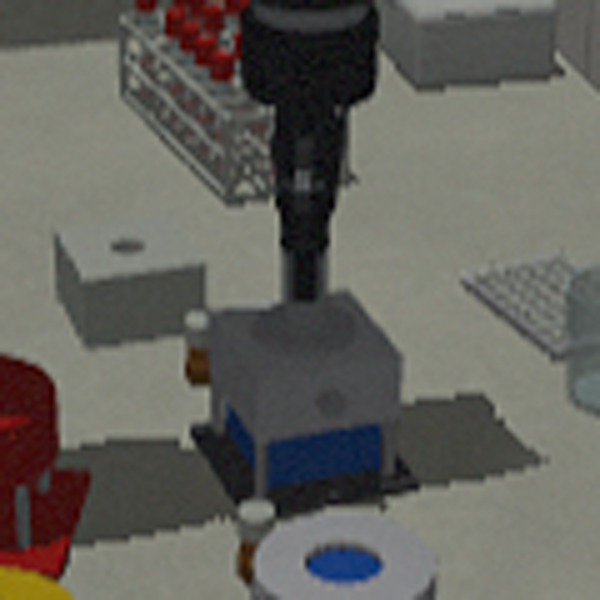

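The blue insert now shows below the mouth at (325,455), and the collar lies flat on the top at (303,325). I'll release and retreat straight up.

arm_command(plan=[[[0, 0, 0], [0, 0, 0], 0.3], [[0, 0, 0], [0, 0, 0], 0], [[0, 0, 0], [0, 0, 0], -0.5], [[0, 0, 0], [0, 0, 0], -1], [[0, 0, 0], [0, 0, 0], -1], [[0, 0, 0], [0, 0, 0], -1], [[0, 0, 0], [0, 0, 0], -1], [[0, 0, 0], [0, 0, -0.005], -1], [[0, 0, 0], [0, 0, -0.015], -1], [[0, 0, 0], [0, 0, -0.03], -1], [[0, 0, 0], [0, 0, -0.05], -1], [[0, 0, 0], [0, 0, -0.08], -1], [[0, 0, 0], [0, 0, -0.11], -1], [[0, 0, 0], [0, 0, -0.14], -1], [[0, 0, 0], [0, 0, -0.16], -1], [[0, 0, 0], [0, 0, -0.16], -1], [[0, 0, 0], [0, 0, -0.16], -1]])

```text
t: 8.55
ee_pos: [0.5472, -0.0036, 0.2948]
eef_rot: [0.501, 3.098, 0.001]
ft_force: [0.0, 0.1, 0.9]
finger_gap: 0.0852
grip_force: 0.0
```

Run:
```python
from h import *
c,im,D=snap("side","s3"); P=cloud(c,D)
m=(np.hypot(P[...,0]-.547,P[...,1]+.003)<.016)&(P[...,2]>.1)&(P[...,2]<.2)
print("tool",m.sum(),P[m].min(0),P[m].max(0))
cv2.imwrite("pics/s3c.png",cv2.resize(im[90:270,180:360,::-1],(600,600),interpolation=cv2.INTER_CUBIC))
shift()
```

```text
tool 195 [ 0.53495211 -0.01885241  0.1000456 ] [0.56068398 0.01126886 0.16590391]
t 8.6 p [ 0.5466 -0.0036  0.2934] rot [0.502 3.1   0.   ] F [-0.1 -0.5 -0.2] gap 0.0851 grip 0.0
tool axes
 [[-0.949  0.315  0.001]
 [ 0.315  0.949 -0.   ]
 [-0.001  0.    -1.   ]]
```

View pics/s3c.png

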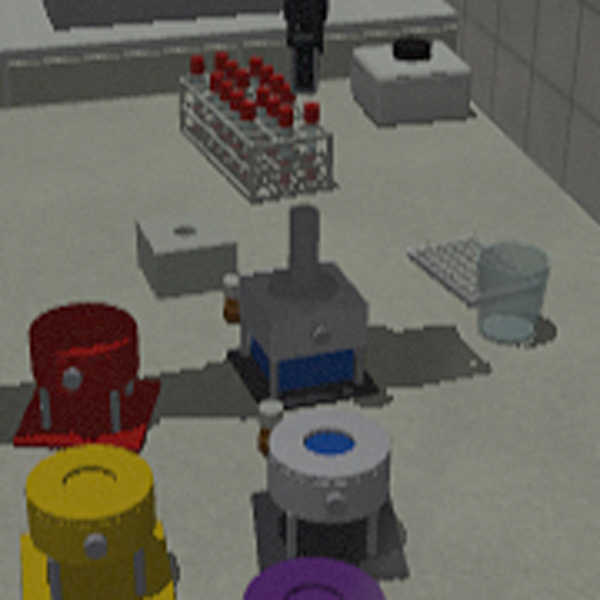

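The tool stands upright at (303,240) with its top at z 0.166, which is where it should be when seated. The blue insert is out below at (315,370), the round bucket's insert has not moved, and the gripper is clear. Handing in.

```bash
python3 -c "
from station import ctrl; print(ctrl.job_done())"
```

```text
the job is handed in; nothing more can be done
None
```

The job is handed in at about 8.6 s: the square bucket's insert is pushed out below, the tool stands in the hole with its collar on the bucket, and the round insert was left alone.

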